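# Load a flanged syringe into a bench syringe pump

### The job

Load the amber syringe lying on the bench into the syringe pump: lay it on the pump's deck, slide it sideways so that its flange goes in behind the blue slotted plate, and push it past the spring roller until it is fully home, the barrel lying flat along the backrest. Be gentle, do not ram the syringe against the backrest, and leave the bottle, slide box and beaker where they are.

Things in the scene. Friction and masses are not known exactly. Their poses are not given: they have to be found in the camera images.
- syringe: Syringe, 187 mm long, 100-180 g, lying flat on the bench at first (axis 16 mm up), nozzle roughly to world +y. Origin: on the axis, middle of the barrel, within 10 mm of the balance point. x along the axis to the red nozzle cap, z up. Amber barrel 32 mm dia, x -60 to 60 mm; red cap 16 mm dia, 60 to 82; plunger rod 12 mm dia behind, -60 to -102; thumb disc 28 mm dia, -101 to -105.
- flange (a point): Middle of the white flange's thickness, on the axis, 57.5 mm behind the syringe's origin. The flange is a plate 5 mm thick along the axis, 28 mm to each side, from 16 mm below to 26 mm above the axis; its straight lower edge is level with the barrel's underside, so the syringe does not roll.
- nozzle (a point): End of the red nozzle cap, on the axis, 82 mm ahead of the syringe's origin.
- pump: Syringe pump, fixed; place and yaw vary. Origin: underside, below the middle of a home barrel. z up, y along the home barrel (nozzle to +y), -x its open front towards the robot. All pump sizes in mm in this frame. Grey deck at height 30, x -85 to 125, y -190 to 100. White housing x 55 to 125, top 85; white carriage x -20 to 52, y -170 to -145, top 75; two rods join it to the plates at x 30 to 50.
- pump_seat (a point): Where the syringe's origin lies when home: 46 mm above the bench, over the pump's origin, same axes; the barrel then rests on the deck, along the backrest. No finger fits between barrel and backrest there: let go of the barrel on the deck while its axis is still about 34 mm short of home (flange already started in its groove), then push it home from the front.
- pump_groove (a point): Middle of the groove where the flange centre sits when home, pump x 0, y -57.5, height 46. Groove 8 mm wide in y (-61.5 to -53.5), open at top and front. On its nozzle side the blue slotted plate, y -53.5 to -45.5: slot open to -x, closed at x 18, floor = deck, ceiling at 65; the arm above it spans heights 65 to 80 from x -22 back.
- pump_keeper (a point): Front end of the blue keeper plate on the groove's plunger side: pump x -30, y -65.5, height 68. The plate is 8 mm thick, y -69.5 to -61.5, from there back, heights 30 to 80, with a slot only for the plunger rod (heights 38 to 56). Keeper and arm have flared lips in front (to x -42 and -34) that widen the groove's mouth by about 3 mm each side.
- pump_roller (a point): Axis of the orange spring roller when free, in the slotted plate's arm: pump x -12, y -49.5, height 60. 8 mm dia, 8 long, axis along y; it yields upward only. A barrel on the deck meets it with its axis at about x -26; pushing past it takes 8 to 15 N to +x; push close beside the plate (pump y about -30), else the barrel skews and jams; it then holds the barrel to the backrest.
- reagent: Green bottle, 60 mm in diameter, 130 mm tall, loose bystander; origin at its underside.
- slide_box: Blue box 85 x 120 x 35 mm, loose bystander; origin at its underside.
- beaker: White beaker, 68 mm in diameter, 85 mm tall, loose bystander; origin at its underside.
- backrest: Aluminium backrest wall on the pump's deck, the stop that the barrel lies along when home: 8 mm thick, face at pump x 16, pump y -45.5 to 90, heights 30 to 52. Origin: foot of the face, at pump y 4.5; same axes as the pump. It is rigid: pressing the syringe on it with more than 40 N is ramming, 20 N is plenty.
Not all that is in view belongs to the job. Of the things that look like the syringe, the largest one is meant.

How it is judged:
By the outcome, as a careful person would: the job done as asked, in the order asked, and still so for the second after the job is handed in, with the robot touching nothing.
It also fails if it takes over 54 s, if anything falls off the work surface, if the arm or the gripper's body presses on something with over 40 N, if the wrist force passes 120 N, or if a joint passes its speed limit or range.

### The arm

A 6-joint arm with a two-finger parallel gripper is mounted at the origin on the work surface. World frame = base frame: x ahead of the robot, y to its left, z up, the work surface at z = 0. Lengths are in mm, angles in rad, forces in N, time in s.
With the tool pointing down it reaches from about 275 to 775 mm from the base axis. Payload 14.6 kg.
Tool frame: the origin (TCP) lies at the very end of the fingers, on their centre line; the grasp point (between the pads) lies 19 mm behind it; z points along the fingers, y is the line along which they close (so a half turn about z gives the same grasp; the last joint's range is limited). The gripper opens to 85 mm and grips with 20 to 120 N. Pads are 22 mm wide; open, the fingers measure 114 mm over their backs; the gripper's body (76 mm by 85 mm) begins 54 mm behind the grasp point. The pads swing forward as they close: fully open they stand 13 mm farther back than shut.
Start: joints at [-1.373, 0.263, -0.048, 1.259, 0, 1.415], TCP at [181.395, -492.67, 231.278] pointing down, gripper open.
Joint ranges: [-2.65, 2.65], [-0.89, 1.7], [-1.18, 1.37], [-2.13, 2.11], [-1.35, 1.29], [-3.14, 3.14]. Speed limits (rad/s): [1.89, 1.89, 2.57, 2.79, 3.14, 3.14].

### API

Orientations are given as [roll, pitch, yaw] about the fixed x, y, z axes, in that order (R = Rz(yaw) Ry(pitch) Rx(roll)).
In Python, from workcell import r, viewer gives the robot as it stands.
- The arm moves only by the tool play_rows, never from a script. Its argument "steps" is a list that holds one entry, the list of rows, each a list of 7 numbers: the shift along the tool's x, y, z in m, then the turn, a rotation vector about the tool's x, y, z in rad, then the closure in counts, from 0 (fully open) to 255 (shut). A call has 1 to 8 rows; each row shifts and turns the commanded pose from where the row before left it, along the tool's axes as they then stand; what a row does not reach is not made up. A row lasts 1/12 s, in which the tool goes at most 41.7 mm and 7.16 degrees, less where a joint would pass 70% of its speed; a pose out of reach is approached as far as the arm can. A call is refused whole if a number of a shift passes 0.0417 or a number of a turn 0.125, either way. A call with a gripper value outside its range is refused whole. The fingers move at their own pace and stop on an object; "force" is the grip in N (left out, the last holds). Time passes only in rows, so rows that do not move let the fingers close. It gives the time, the measured TCP pose, the force, the opening and the grip force at its end, in the units of the state.
- r.get_state(): the state, without advancing time (a new reading comes with each control period).
- viewer.read_camera(name): name is "scene" or "top"; returns a dict with "color" (400x640x3 uint8, red, green, blue), "range_z" (400x640 float32, mm along the optical axis (not along the pixel's ray), 0 where there is no reading), "fx", "fy", "cx", "cy" (pixels), "origin" and "rotation" of the camera in the world. Camera axes: x right, y up, looking along -z (the intrinsics and any distortion apply to the point x, -y, -z); pixel columns grow to the right and rows downward; lengths in mm; the calibration is good to about 2 mm. A picture is of the moment at which its call begins.
- r.job_done(): hands the job in; it is judged then, once.
The state is a dict: "t": time; "q": joint angles; "dq": joint speeds; "joint_torque": joint torques, N m; "tcp_pos": TCP position; "tool_rot": TCP orientation; "wrist_force": force on the tool from outside, world axes, zero at the start; "wrist_torque": the same for the moment, N m; "finger_gap": opening from 0.0 (shut) to 1.0 (fully open); "gripper_force": force on a finger pad.
Only numpy, scipy, OpenCV 4.12 (cv2) and the standard library are available. Lean on these libraries where they do the work, as an engineer would, in place of code of your own. Each camera call takes 0.05 s, during which the arm holds its last target. There are 200 camera calls.

## Working session

There is one attempt and no reset: what is moved stays moved. The work goes in short steps, Python scripts to look and compute and a tool call to move; the robot and the scene stay as the last step left them, time stands still between calls to the robot, and variables do not carry over. Pictures are saved under pics/ and viewed, at most 10 in all, crops included, and the job is handed in when it is done.

Besides the shell and the picture viewer there is one more tool, called after "Emit:" in YAML: its name, and indented under it one key for each argument. play_rows: Moves the arm, as the interface text tells. Its arguments: {"type":"object","properties":{"steps":{"type":"array","items":{"type":"array","items":{"type":"array","items":{"type":"number"}}}},"force":{"type":"number"}},"required":["steps"]}

```bash
mkdir -p pics; ls; cat > h.py <<'E'
import numpy as np, cv2
from workcell import r, viewer
def cam(n):
    c=viewer.read_camera(n); return c
def pts(c):
    h,w=c["range_z"].shape; v,u=np.mgrid[0:h,0:w]
    z=c["range_z"]; p=np.stack([(u-c["cx"])/c["fx"]*z,-(v-c["cy"])/c["fy"]*z,-z],-1)
    return p@np.array(c["rotation"]).T+np.array(c["origin"])
E
python3 - <<'E'
from h import *
for n in("scene","top"):
    c=cam(n); cv2.imwrite(f"pics/{n}0.png",c["color"][...,::-1]); print(n,c["fx"],c["cx"],c["cy"],c["origin"],np.round(c["rotation"],3).tolist(),[k for k in c]); np.savez(f"{n}0.npz",**c)
    P=pts(c); print(P[200,320],(c["range_z"]==0).mean())
print(r.get_state())
E
```

```text
pics
scene 412.50187214778475 314.3188773360689 196.66845998598012 [1320.45255527  342.23429453  820.91500882] [0.879, -0.004, 2.123] ['color', 'range_z', 'fx', 'fy', 'cx', 'cy', 'origin', 'rotation']Traceback (most recent call last):
  File "<stdin>", line 4, in <module>
  File "h.py", line 8, in pts
    return p@np.array(c["rotation"]).T+np.array(c["origin"])
           ~~~~~~~~~~~~~~~~~~~~~~~~~~~^~~~~~~~~~~~~~~~~~~~~~
ValueError: operands could not be broadcast together with shapes (400,640) (3,)
```

View pics/scene0.png

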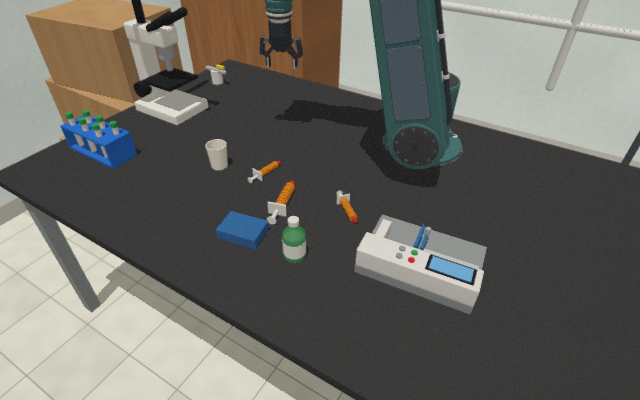

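The scene view shows three syringe-like things at about (266,171), (283,200) and (347,207). The one at (283,200) looks largest. The pump is at (420,260), the bottle at (293,240), the box at (243,229) and the beaker at (217,155). Rotation is given as rpy, so I'll fix the helper.

```bash
cat > h.py <<'E'
import numpy as np, cv2
from scipy.spatial.transform import Rotation as Ro
from workcell import r, viewer
cam=viewer.read_camera
def pts(c):
    h,w=c["range_z"].shape; v,u=np.mgrid[0:h,0:w]
    z=c["range_z"]; p=np.stack([(u-c["cx"])/c["fx"]*z,-(v-c["cy"])/c["fy"]*z,-z],-1)
    return p@Ro.from_euler("xyz",c["rotation"]).as_matrix().T+np.array(c["origin"])
def mask(c,lo,hi):
    return cv2.inRange(cv2.cvtColor(c["color"],cv2.COLOR_RGB2HSV),lo,hi)
E
python3 - <<'E'
from h import *
for n in("scene","top"):
    c=cam(n); cv2.imwrite(f"pics/{n}1.png",c["color"][...,::-1]); print(n,c["fx"],c["cx"],c["cy"],c["origin"],c["rotation"])
    P=pts(c); print(P[200,320],P[120,300],(c["range_z"]==0).mean())
    m=mask(c,(8,150,100),(22,255,255)); k,l,s,ce=cv2.connectedComponentsWithStats(m)
    for i in range(1,k):
        if s[i,4]>60:
            X=P[l==i]; X=X[X[:,2]>3]; mu=X.mean(0); _,_,V=np.linalg.svd((X-mu)[:,:2],full_matrices=False)
            a=(X-mu)[:,:2]@V.T; print(ce[i].round(),s[i,4],mu.round(1),"dir",V[0].round(3),"len",np.ptp(a,axis=0).round(1),"ztop",np.percentile(X[:,2],[5,95]).round(1))
print(r.get_state())
E
```

```text
scene 412.50187214778475 314.3188773360689 196.66845998598012 [1320.45255527  342.23429453  820.91500882] [ 0.87861949 -0.0041026   2.12324399]
[ 4.80191672e+02 -1.51199846e+02  9.54884084e-03] [ 9.46968621e+01 -4.77082433e+02 -3.86987908e-01] 0.003921875
[202.   5.] 183 [ -565.3 -1605.9   126.6] dir [0.628 0.778] len [2849.9  342.5] ztop [ 84.7 158.5]
[229.  33.] 1530 [ -559.6 -1350.     90. ] dir [0.623 0.783] len [2773.   567.4] ztop [ 14.2 179.7]
[299.  10.] 110 [-586.7 -923.7  194.2] dir [-0.801  0.598] len [116.8  72.8] ztop [139.8 240.1]
[320.  28.] 549 [-742.7 -890.2   81.3] dir [0.906 0.423] len [2628.6  342. ] ztop [  9.5 161.3]
[189.  19.] 66 [ -536.3 -1702.1    49.3] dir [0.671 0.741] len [2864.1   52. ] ztop [ 5.7 58.4]<stdin>:8: RuntimeWarning: Mean of empty slice.
  ret = um.true_divide(
Traceback (most recent call last):
IndexError: index 0 is out of bounds for axis 0 with size 0
```

```bash
python3 - <<'E'
from h import *
for n in("top","scene"):
    c=cam(n); cv2.imwrite(f"pics/{n}2.png",c["color"][...,::-1]); print(n,c["fx"],c["cx"],c["cy"],c["origin"],c["rotation"])
    P=pts(c); print(P[200,320],(c["range_z"]==0).mean())
    ok=(P[...,0]>100)&(P[...,0]<1000)&(abs(P[...,1])<700)&(P[...,2]>3)&(P[...,2]<60)
    m=mask(c,(8,130,80),(22,255,255))*ok.astype(np.uint8); m=cv2.morphologyEx(m,cv2.MORPH_CLOSE,np.ones((3,3)));k,l,s,ce=cv2.connectedComponentsWithStats(m)
    for i in range(1,k):
        if s[i,4]>40:
            X=P[(l==i)&ok]; mu=X.mean(0); _,_,V=np.linalg.svd((X-mu)[:,:2],full_matrices=False)
            a=(X-mu)[:,:2]@V.T; print(ce[i].round(),s[i,4],mu.round(1),"dir",V[0].round(3),"len",np.ptp(a,axis=0).round(1),"ztop",np.percentile(X[:,2],[5,95]).round(1))
print(r.get_state())
E
```

```text
top 380.03629030384434 316.7436474602832 196.34667779027706 [ 447.00758993 -153.59810519 1220.6297393 ] [ 0.12417984  0.02875186 -1.59263169]
[ 588.12596008 -132.07948368   -1.15261294] 0.00384375
[355. 212.] 365 [ 542.7 -241.4   28.5] dir [-0.966 -0.258] len [111.6  35.1] ztop [20.2 34.7]
[295. 233.] 189 [484.3 -51.1  20.5] dir [-0.656 -0.754] len [82.  24.1] ztop [13.6 25.1]
[399. 242.] 201 [ 448.  -375.4   20.7] dir [-0.989  0.148] len [81.4 26.4] ztop [14.1 25.6]
scene 412.50187214778475 314.3188773360689 196.66845998598012 [1320.45255527  342.23429453  820.91500882] [ 0.87861949 -0.0041026   2.12324399]
[ 478.6215053  -152.12190929   -1.52444898] 0.0038515625
[269. 168.] 134 [ 446.6 -370.7   18.3] dir [ 0.989 -0.149] len [80.5 21.8] ztop [ 7.9 24.3]
[286. 193.] 237 [ 536.3 -239.1   28.2] dir [0.967 0.254] len [113.9  31. ] ztop [18.2 33.7]
[348. 208.] 181 [489.  -50.2  19.2] dir [0.636 0.772] len [90.3 22.3] ztop [ 9.9 24.8]
{'t': 0.2, 'q': array([-1.37327640e+00,  2.63361816e-01, -4.86684055e-02,  1.25939809e+00,
        1.01825163e-05,  1.41549228e+00]), 'dq': array([-0.00126828, -0.00097181,  0.00062911,  0.0019224 ,  0.00093882,
       -0.00042027]), 'joint_torque': array([ 3.23382474e-04, -6.37316823e+01,  3.84421027e+01,  1.00087607e-02,
       -6.68943812e-05,  1.10663342e-05]), 'tcp_pos': array([ 181.37835332, -492.50774524,  231.00718812]), 'tool_rot': array([-3.14096985e+00, -1.07815044e-04,  3.52823933e-01]), 'wrist_force': array([ 0.48666434,  0.2344316 , -0.90930291]), 'wrist_torque': array([ 0.02698686, -0.03772395, -0.01907554]), 'gripper_force': 0.0, 'finger_gap': 0.9980498577362519}
```

View pics/top2.png

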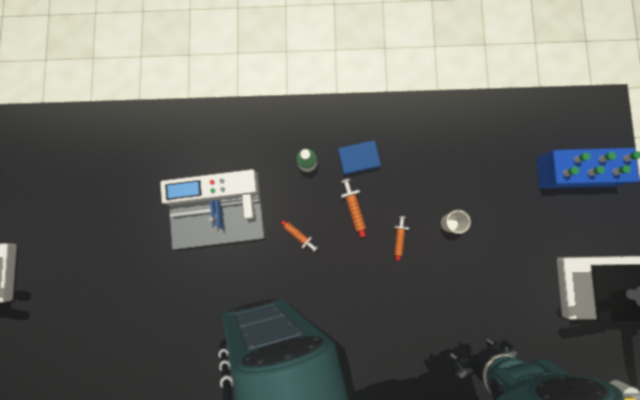

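```bash
python3 - <<'E'
from h import *
T=cam("top");S=cam("scene")
a=cv2.resize(T["color"][140:270,150:420],None,fx=2.9,fy=2.9,interpolation=cv2.INTER_CUBIC)
b=cv2.resize(S["color"][160:310,330:500],None,fx=1.37,fy=1.37,interpolation=cv2.INTER_CUBIC)
d=cv2.resize(S["color"][160:230,240:310],(205,205),interpolation=cv2.INTER_CUBIC)
out=np.zeros((590,783,3),np.uint8); out[:a.shape[0],:783]=a[:,:783]; out[380:380+b.shape[0],:b.shape[1]]=b; out[380:585,300:505]=d
cv2.imwrite("pics/crop.png",out[...,::-1])
for n,c in(("top",T),("scene",S)):
    P=pts(c); ok=(P[...,0]>300)&(P[...,0]<800)&(P[...,1]>-20)&(P[...,1]<420)&(P[...,2]>22)&(P[...,2]<100)
    k,l,s,ce=cv2.connectedComponentsWithStats(ok.astype(np.uint8)); i=1+s[1:,4].argmax(); M=l==i
    X=P[M]; rect=cv2.minAreaRect(X[:,:2].astype(np.float32)); print(n,"pump rect",rect, cv2.boxPoints(rect).round(1).tolist())
    B=mask(c,(100,120,40),(115,255,255))>0; Y=P[B&M]; print("z hist",np.histogram(X[:,2],bins=range(22,100,4)))
    print("blue",len(Y)); 
    v,u=np.nonzero(B&M)
    Z=np.c_[u,v,P[B&M].round(0)]; Z=Z[(Z[:,4]>68)&(Z[:,4]<82)]; print(Z[::3].astype(int).tolist() if len(Z)<150 else len(Z))
    for nm,lo,hi in(("red",(0,150,90),(6,255,255)),("red2",(172,150,90),(180,255,255))):
        Rm=mask(c,lo,hi)>0; kk,ll,ss,cc=cv2.connectedComponentsWithStats((Rm&(P[...,0]>300)&(P[...,0]<700)&(abs(P[...,1])<500)).astype(np.uint8))
        for j in range(1,kk):
            if ss[j,4]>5: print(nm,cc[j].round(),P[ll==j].mean(0).round(1))
    # bystanders
    ob=(P[...,0]>300)&(P[...,0]<800)&(P[...,1]>-480)&(P[...,1]<0)&(P[...,2]>8)&(P[...,2]<150)
    k,l,s,ce=cv2.connectedComponentsWithStats(ob.astype(np.uint8))
    for j in range(1,k):
        if s[j,4]>60: X=P[l==j]; print("obj",ce[j].round(),X.min(0).round(),X.max(0).round())
E
```

```text
top pump rect ((560.3259887695312, 202.40870666503906), (210.52174377441406, 290.9372863769531), 5.641491413116455) [[441.29998779296875, 336.79998779296875], [469.8999938964844, 47.29999923706055], [679.4000244140625, 68.0], [650.7999877929688, 357.5]]
z hist (array([ 159, 1491, 1457,  197,   40,   59,  132,  150,   57,   50,   39,
         59,  117,  175,  269,  974,  866,  143,   13]), array([22, 26, 30, 34, 38, 42, 46, 50, 54, 58, 62, 66, 70, 74, 78, 82, 86,
       90, 94, 98]))
blue 67
[[211, 202, 581, 199, 79], [217, 202, 581, 180, 80], [216, 203, 578, 184, 77], [215, 204, 575, 187, 76], [215, 205, 571, 186, 81], [215, 206, 569, 186, 79], [216, 207, 565, 183, 79], [215, 208, 562, 186, 81], [218, 208, 563, 179, 72], [216, 209, 559, 183, 79], [212, 210, 556, 195, 81], [218, 210, 556, 177, 80], [217, 211, 553, 180, 80], [217, 212, 550, 181, 77], [218, 213, 547, 178, 76], [218, 215, 541, 177, 79], [219, 219, 529, 174, 78], [218, 221, 523, 176, 80], [219, 222, 520, 174, 78], [218, 224, 514, 177, 79]]
red [284. 223.] [516.6 -15.2  14.6]
red [362. 233.] [ 477.8 -260.9   18.2]
red [398
[... 1486 characters left out ...]
 242, 566, 198, 81], [415, 243, 579, 182, 80], [422, 243, 569, 197, 79], [414, 244, 585, 182, 81], [422, 244, 574, 199, 81], [414, 245, 587, 183, 79], [417, 245, 576, 188, 73], [423, 245, 575, 202, 80], [415, 246, 586, 186, 77], [423, 246, 576, 203, 78], [420, 247, 582, 197, 77], [423, 247, 582, 204, 80], [422, 248, 583, 203, 77]]
red [278. 162.] [ 395.7 -368.6   13.9]
red [292. 182.] [ 469.2 -261.4   19.5]
red [354. 220.] [516.8 -14.2  13.3]
red [411. 260.] [644.4 195.7  88.3]
obj [264. 170.] [ 392. -402.    9.] [ 528. -359.   34.]
obj [253. 221.] [ 466. -323.    8.] [ 774. -191.   44.]
obj [347. 205.] [ 425. -116.    9.] [522.  -6.  35.]
obj [294. 240.] [ 691. -118.    8.] [742. -61. 134.]
```

View pics/crop.png

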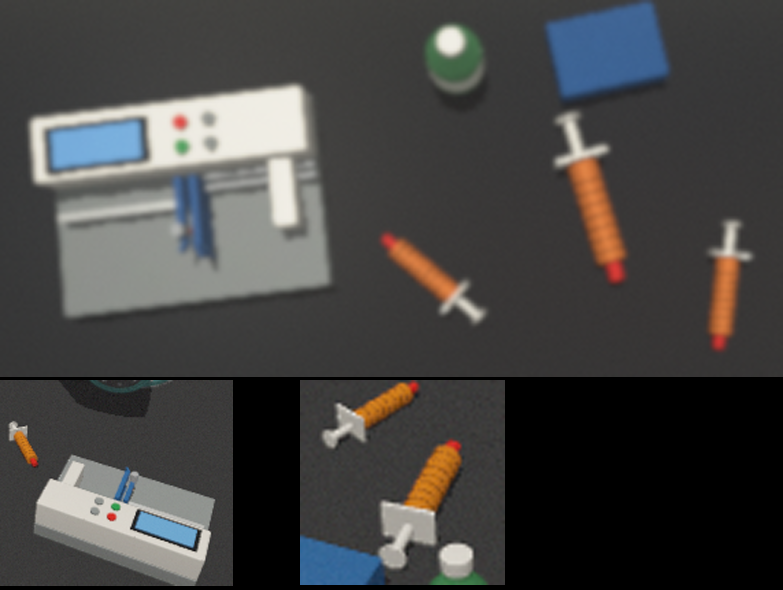

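Candidates: (297,235) has an 80 mm barrel, (399,240) has an 80 mm barrel, and (355,212) has a 112 × 33 mm barrel with its top at about 34 mm. Only (355,212) fits the 120 × 32 mm description, and the crop confirms it is the largest. Its nozzle points to world -x.

- **Syringe:** origin about (545.5, -240.7), axis direction about 195°.
- **Pump:** origin about (536.1, 245.4), yaw 5.7°. Its rectangle measures 210.5 × 290.9 mm against 210 × 290 given, and the blue plates agree.

Next I turn the tool half round in place so joint 6 stays in range, then travel over the syringe.

Emit:
play_rows:
  steps:
    - [[0, 0, 0, 0, 0, -0.122, 0], [0, 0, 0, 0, 0, -0.122, 0], [0, 0, 0, 0, 0, -0.122, 0], [0, 0, 0, 0, 0, -0.122, 0], [0, 0, 0, 0, 0, -0.122, 0], [0, 0, 0, 0, 0, -0.122, 0], [0, 0, 0, 0, 0, -0.122, 0], [0, 0, 0, 0, 0, -0.122, 0]]

```text
t: 0.97
tcp_pos: [181.4, -492.6, 231.2]
tool_rot: [-3.142, -0.0, 1.335]
wrist_force: [0.5, 0.0, -1.3]
finger_gap: 1.0
gripper_force: 0.0
```

Emit:
play_rows:
  steps:
    - [[0, 0, 0, 0, 0, -0.122, 0], [0, 0, 0, 0, 0, -0.122, 0], [0, 0, 0, 0, 0, -0.122, 0], [0, 0, 0, 0, 0, -0.122, 0], [0, 0, 0, 0, 0, -0.122, 0], [0, 0, 0, 0, 0, -0.122, 0], [0, 0, 0, 0, 0, -0.122, 0], [0, 0, 0, 0, 0, -0.122, 0]]

```text
t: 1.63
tcp_pos: [181.4, -492.6, 231.2]
tool_rot: [3.142, -0.0, 2.311]
wrist_force: [0.3, -0.3, -0.4]
finger_gap: 0.999
gripper_force: 0.0
```

Emit:
play_rows:
  steps:
    - [[0, 0, 0, 0, 0, -0.122, 0], [0, 0, 0, 0, 0, -0.122, 0], [0, 0, 0, 0, 0, -0.122, 0], [0, 0, 0, 0, 0, -0.122, 0], [0, 0, 0, 0, 0, -0.122, 0], [0, 0, 0, 0, 0, -0.122, 0], [0, 0, 0, 0, 0, -0.122, 0], [0, 0, 0, 0, 0, -0.122, 0]]

```text
t: 2.3
tcp_pos: [181.4, -492.6, 231.2]
tool_rot: [3.141, -0.0, -2.996]
wrist_force: [-0.1, -0.4, -0.8]
finger_gap: 1.003
gripper_force: 0.0
```

Emit:
play_rows:
  steps:
    - [[0, 0, 0, 0, 0, -0.122, 0], [-0.025, 0.009, 0, 0, 0, 0, 0], [-0.025, 0.009, 0, 0, 0, 0, 0], [-0.025, 0.009, 0, 0, 0, 0, 0], [-0.025, 0.009, 0, 0, 0, 0, 0], [-0.025, 0.009, 0, 0, 0, 0, 0], [-0.025, 0.009, 0, 0, 0, 0, 0], [-0.025, 0.009, 0, 0, 0, 0, 0]]

```text
t: 2.97
tcp_pos: [335.1, -385.7, 231.3]
tool_rot: [-3.141, 0.0, -2.88]
wrist_force: [0.1, -0.7, -0.2]
finger_gap: 0.999
gripper_force: 0.0
```

Emit:
play_rows:
  steps:
    - [[-0.03, 0.011, 0, 0, 0, 0, 0], [-0.03, 0.011, 0, 0, 0, 0, 0], [-0.03, 0.011, 0.01, 0, 0, 0, 0], [-0.03, 0.011, 0.02, 0, 0, 0, 0], [-0.03, 0.011, 0.02, 0, 0, 0, 0], [-0.03, 0.01, 0.02, 0, 0, 0, 0], [-0.03, 0.01, 0.02, 0, 0, 0, 0], [0, 0, 0, 0, 0, 0, 0]]

```text
t: 3.63
tcp_pos: [519.8, -256.3, 137.5]
tool_rot: [3.138, -0.002, -2.877]
wrist_force: [-1.8, -0.3, -0.8]
finger_gap: 0.997
gripper_force: 0.0
```

Emit:
play_rows:
  steps:
    - [[-0.015, 0.004, 0.015, 0, 0, 0, 0], [-0.014, 0.004, 0.02, 0, 0, 0, 0], [0, 0, 0.02, 0, 0, 0, 0], [0, 0, 0.02, 0, 0, 0, 0], [0, 0, 0.02, 0, 0, 0, 0], [0, 0, 0.01, 0, 0, 0, 0], [0, 0, 0, 0, 0, 0, 0]]

```text
t: 4.22
tcp_pos: [542.5, -244.2, 34.5]
tool_rot: [3.139, -0.002, -2.88]
wrist_force: [-0.9, 0.4, -1.6]
finger_gap: 0.998
gripper_force: 0.0
```

```bash
python3 - <<'E'
from h import *
s=r.get_state();print(s["tcp_pos"],s["tool_rot"])
c=cam("scene");cv2.imwrite("pics/g1.png",cv2.resize(c["color"][110:260,200:360],None,fx=3,fy=3,interpolation=cv2.INTER_CUBIC)[...,::-1])
E
```

```text
[ 542.54174918 -244.20746278   34.45567548] [ 3.13922827e+00 -2.24768927e-03 -2.88049008e+00]
```

View pics/g1.png

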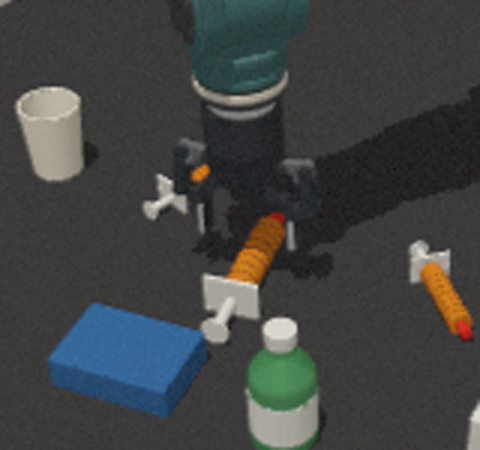

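The fingers straddle the barrel (crop pixel (255,250)), and the bottle and box are clear. I'm lowering and gripping.

Emit:
play_rows:
  steps:
    - [[-0.004, 0.003, 0.012, 0, 0, 0, 0], [0, 0, 0.012, 0, 0, 0, 0], [0, 0, 0.007, 0, 0, 0, 0], [0, 0, 0, 0, 0, 0, 120], [0, 0, 0, 0, 0, 0, 150], [0, 0, 0, 0, 0, 0, 200], [0, 0, 0, 0, 0, 0, 230], [0, 0, 0, 0, 0, 0, 255]]
  force: 40

```text
t: 4.93
tcp_pos: [547.1, -241.1, 6.2]
tool_rot: [-3.141, 0.001, -2.88]
wrist_force: [-1.5, 1.5, 7.1]
finger_gap: 0.357
gripper_force: 39.0
```

Emit:
play_rows:
  steps:
    - [[0, 0, 0, 0, 0, 0, 255], [0, 0, 0, 0, 0, 0, 255], [0, 0, 0, 0, 0, 0, 255], [0, 0, 0, 0, 0, 0, 255]]

```text
t: 5.27
tcp_pos: [547.1, -241.1, 6.2]
tool_rot: [-3.141, 0.001, -2.88]
wrist_force: [-1.2, -1.2, 6.8]
finger_gap: 0.359
gripper_force: 39.1
```

Emit:
play_rows:
  steps:
    - [[0, 0, -0.008, 0, 0, 0, 255], [0, 0, -0.016, 0, 0, 0, 255], [0, 0, -0.02, 0, 0, 0, 255], [0, 0, -0.02, 0, 0, 0, 255], [0, 0, -0.02, 0, 0, 0, 255], [0, 0, -0.02, 0, 0, 0, 255], [0, 0, -0.02, 0, 0, 0, 255], [0, 0, -0.02, 0, 0, 0.05, 255]]

```text
t: 5.93
tcp_pos: [546.5, -240.7, 151.1]
tool_rot: [-3.141, 0.0, -2.93]
wrist_force: [0.6, -0.8, -1.3]
finger_gap: 0.358
gripper_force: 39.9
```

Emit:
play_rows:
  steps:
    - [[0, 0, 0, 0, 0, 0.12, 255], [0, 0, 0, 0, 0, 0.12, 255], [0, 0, 0, 0, 0, 0.12, 255], [0, 0, 0, 0, 0, 0.12, 255], [0, 0, 0, 0, 0, 0.12, 255], [0, 0, 0, 0, 0, 0.12, 255], [0, 0, 0, 0, 0, 0.12, 255], [0, 0, 0, 0, 0, 0.12, 255]]

```text
t: 6.6
tcp_pos: [546.6, -240.7, 150.0]
tool_rot: [3.142, 0.0, 2.387]
wrist_force: [0.4, -0.6, -0.8]
finger_gap: 0.356
gripper_force: 40.1
```

Emit:
play_rows:
  steps:
    - [[0, 0, 0, 0, 0, 0.12, 255], [0, 0, 0, 0, 0, 0.12, 255], [0, 0, 0, 0, 0, 0.12, 255], [0, 0, 0, 0, 0, 0.12, 255], [0, 0, 0, 0, 0, 0.12, 255], [0, 0, 0, 0, 0, 0.12, 255], [0.01, -0.001, 0, 0, 0, 0, 255], [0.02, -0.002, 0, 0, 0, 0, 255]]

```text
t: 7.27
tcp_pos: [540.7, -211.8, 149.5]
tool_rot: [3.141, 0.0, 1.675]
wrist_force: [-0.0, 0.2, -2.0]
finger_gap: 0.354
gripper_force: 40.1
```

Emit:
play_rows:
  steps:
    - [[0.028, -0.002, 0, 0, 0, 0, 255], [0.028, -0.002, 0, 0, 0, 0, 255], [0.028, -0.002, 0, 0, 0, 0, 255], [0.028, -0.002, 0, 0, 0, 0, 255], [0.028, -0.002, 0, 0, 0, 0, 255], [0.028, -0.002, 0, 0, 0, 0, 255], [0.028, -0.002, 0, 0, 0, 0, 255], [0.028, -0.002, 0, 0, 0, 0, 255]]

```text
t: 7.93
tcp_pos: [501.0, 11.8, 149.8]
tool_rot: [3.141, -0.0, 1.677]
wrist_force: [0.5, 0.0, -0.6]
finger_gap: 0.355
gripper_force: 40.1
```

Emit:
play_rows:
  steps:
    - [[0.028, -0.002, 0, 0, 0, 0, 255], [0.028, -0.002, 0, 0, 0, 0, 255], [0.028, -0.002, 0, 0, 0, 0, 255], [0.028, -0.002, 0, 0, 0, 0, 255], [0.028, -0.002, 0, 0, 0, 0, 255], [0.028, -0.002, 0, 0, 0, 0, 255], [0.02, -0.002, 0, 0, 0, 0, 255], [0, 0, 0, 0, 0, 0, 255]]

```text
t: 8.6
tcp_pos: [467.4, 198.8, 149.8]
tool_rot: [3.141, -0.001, 1.68]
wrist_force: [0.2, -0.2, -1.7]
finger_gap: 0.36
gripper_force: 40.1
```

```bash
cat > m.py <<'E'
from h import *
s=r.get_state(); tp=np.array(s["tcp_pos"]); R=Ro.from_euler("xyz",s["tool_rot"]).as_matrix()
print(tp,s["tool_rot"])
im=[]
for n in("top","scene"):
    c=cam(n);P=pts(c); L=(P-tp)@R  # tool frame
    box=(abs(L[...,0])<130)&(abs(L[...,1])<45)&(L[...,2]>-40)&(L[...,2]<25)
    hsv=cv2.cvtColor(c["color"],cv2.COLOR_RGB2HSV)
    red=(mask(c,(0,150,70),(6,255,255))|mask(c,(172,150,70),(180,255,255)))>0
    am=mask(c,(8,130,60),(24,255,255))>0
    wh=(hsv[...,1]<60)&(hsv[...,2]>110)
    for nm,m in(("red",red&box&(L[...,0]>40)),("amber",am&box),("flange",wh&box&(L[...,0]<-40)&(L[...,0]>-80)),("rod",wh&box&(L[...,0]<-75))):
        X=L[m]
        if len(X)>3: print(n,nm,len(X),"mean",X.mean(0).round(1),"min",np.percentile(X,4,axis=0).round(1),"max",np.percentile(X,96,axis=0).round(1))
    X=L[wh&box&(L[...,0]<-40)&(L[...,0]>-80)&(L[...,2]<-27)]
    if len(X)>3: print(n,"flange top edge",len(X),X.mean(0).round(1),"std",X.std(0).round(1))
    v,u=np.nonzero(box); a,b=np.clip([v.mean()-60,u.mean()-75],0,None).astype(int)
    im.append(cv2.resize(c["color"][a:a+120,b:b+150],(390,312),interpolation=cv2.INTER_CUBIC))
import sys
if len(sys.argv)>1: cv2.imwrite(f"pics/{sys.argv[1]}.png",np.hstack(im)[...,::-1])
E
python3 m.py h1
```

```text
[467.37835033 198.76359434 149.75372318] [ 3.14147258e+00 -9.53108666e-04  1.68039915e+00]
top amber 164 mean [-27.3  -0.5 -23.3] min [-48.  -12.7 -27.5] max [ -6.3  12.2 -17.4]
top flange 128 mean [-62.4  -0.4 -21.5] min [-76.2 -24.2 -37.3] max [-56.7  23.5   1.3]
top rod 68 mean [-95.4   0.  -14.6] min [-106.2  -10.4  -23.1] max [-77.    9.9  -1.5]
top flange top edge 54 [-59.5  -2.5 -33.7] std [ 1.8 16.   3.3]
scene red 59 mean [ 68.9   3.8 -13.5] min [ 59.1  -2.4 -18.3] max [78.6  8.5 -5.5]
scene amber 476 mean [  2.9   9.5 -17.2] min [-53.   -5.  -26.6] max [54.4 16.5 -1.7]
scene flange 90 mean [-63.3   9.6 -21.3] min [-77.7 -19.6 -37.1] max [-57.3  29.5   0.7]
scene rod 72 mean [-93.7   4.3 -13.4] min [-106.3   -1.8  -24. ] max [-76.6  13.4  -6. ]
scene flange top edge 38 [-59.3   4.5 -34.5] std [ 1.6 17.8  2.7]
```

View pics/h1.png

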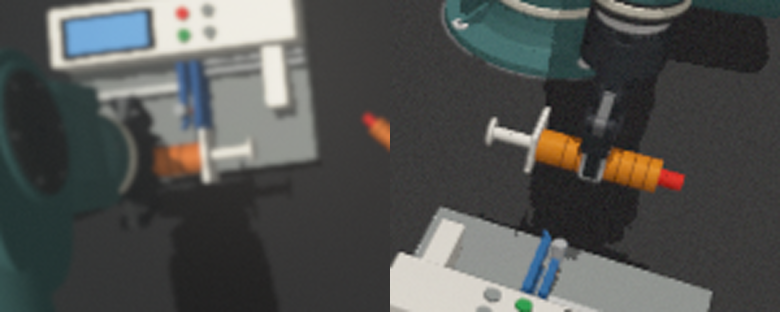

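Left panel (top): the syringe is held along the pump's y axis with the flange at crop pixel (207,155), just in front of the blue plates. Right panel (scene): it is level in the grip. The origin sits about 1.5 mm behind the TCP, the axis about 10 mm above it, and the flange at tool x of about -59. Now I align and lower in front of the groove.

Emit:
play_rows:
  steps:
    - [[0.02, -0.001, 0, 0, 0, 0.0095, 255], [0.021, -0.001, 0, 0, 0, 0, 255], [0, 0, 0.02, 0, 0, 0, 255], [0, 0, 0.02, 0, 0, 0, 255], [0, 0, 0.02, 0, 0, 0, 255], [0, 0, 0.02, 0, 0, 0, 255], [0, 0, 0.015, 0, 0, 0, 255], [0, 0, 0.008, 0, 0, 0, 255]]

```text
t: 9.37
tcp_pos: [462.2, 235.1, 44.9]
tool_rot: [-3.14, 0.001, 1.664]
wrist_force: [0.3, -0.2, -1.3]
finger_gap: 0.357
gripper_force: 40.0
```

```bash
cat >> m.py <<'E'
# blue plates vs flange, pump frame
ux=np.array([.995,.0997]);uy=np.array([-.0997,.995]);O=np.array([536.1,245.4])
print("tcp pump",((tp[:2]-O)@ux).round(1),((tp[:2]-O)@uy).round(1))
for n in("top","scene"):
    c=cam(n);P=pts(c);q=P[...,:2]-O;a=q@ux;b=q@uy
    hsv=cv2.cvtColor(c["color"],cv2.COLOR_RGB2HSV)
    B=(mask(c,(98,100,30),(118,255,255))>0)&(P[...,2]>74)&(P[...,2]<84)&(a>-45)&(a<50)&(abs(b+57)<25)
    for nm,m in(("keeper",B&(b<-58)),("arm",B&(b>-56))):
        m2=m&(a>-22)&(a<30)
        print(n,nm,m2.sum(),"y",b[m2].mean().round(1),"slope",np.polyfit(a[m2],b[m2],1).round(3)[0] if m2.sum()>5 else "", "xmin",a[m].min().round(1) if m.any() else "")
    W=(hsv[...,1]<60)&(hsv[...,2]>110)&(P[...,2]>tp[2]+30)&(P[...,2]<tp[2]+42)&(abs(b+57)<16)&(a<0)&(a>-115)
    if W.any(): print(n,"flange edge pump y",b[W].mean().round(1),"x",a[W].mean().round(1),W.sum())
E
python3 m.py h2
```

```text
[462.23284717 235.10714222  44.90961088] [-3.13975449e+00  5.28602700e-04  1.66422670e+00]
top amber 146 mean [-26.7  -0.5 -23. ] min [-46.9 -13.6 -27.9] max [ -5.5  12.9 -16.4]
top flange 196 mean [-63.8  13.1  -5.8] min [-78.7 -20.6 -36.7] max [-43.4  41.9  17.9]
top rod 307 mean [-103.3   17.4    9.4] min [-128.    -6.5  -18.7] max [-77.3  42.6  18.5]
top flange top edge 46 [-59.2   4.6 -34.1] std [ 3.8 20.4  3.1]
scene red 52 mean [ 70.4   2.9 -13.3] min [ 60.8  -3.7 -17.8] max [79.8  8.6 -5.9]
scene amber 418 mean [  5.8   8.  -17.6] min [-51.   -6.4 -26.7] max [55.8 16.1 -1.9]
scene flange 126 mean [-64.   14.8  -7.5] min [-79.2 -16.4 -36. ] max [-41.8  40.3  17. ]
scene rod 315 mean [-101.2   16.8    9.2] min [-127.3   -6.   -16.2] max [-77.4  42.1  17.6]
scene flange top edge 36 [-58.6   6.4 -34.3] std [ 2.3 18.7  1.8]
tcp pump -74.5 -2.9
top keeper 46 y -66.5 slope 0.049 xmin -35.4
top arm 21 y -51.6 slope -0.025 xmin 0.5
top flange edge pump y -59.8 x -56.0 47
scene keeper 50 y -64.8 slope 0.017 xmin -39.2
scene arm 32 y -49.4 slope -0.011 xmin -7.0
scene flange edge pump y -57.9 x -52.7 51
```

Emit:
play_rows:
  steps:
    - [[0.0036, 0, 0, 0, 0, -0.006, 255], [0, 0, 0.004, 0, 0, 0, 255], [0, 0, 0.003, 0, 0, 0, 255], [0, 0, 0.001, 0, 0, 0, 255], [0, 0, 0, 0, 0, 0, 255], [0, 0, 0, 0, 0, 0, 255]]

```text
t: 10.07
tcp_pos: [462.5, 239.8, 38.2]
tool_rot: [-3.141, 0.0, 1.669]
wrist_force: [0.3, -0.4, -1.0]
finger_gap: 0.357
gripper_force: 40.0
```

```bash
sed -i 's/(P\[...,2\]>tp\[2\]+30)/(P[...,2]>tp[2]+28)/; s/(a<0)&(a>-115)/(a<-45)\&(a>-115)/' m.py; python3 m.py h3
```

```text
[462.54141719 239.7528475   38.230855  ] [-3.14140071e+00  6.02638968e-05  1.66941203e+00]
top amber 146 mean [-26.4  -0.6 -22.9] min [-47.4 -13.5 -28.1] max [ -4.5  12.8 -16.5]
top flange 190 mean [-63.1  11.9  -9.2] min [-78.6 -21.2 -37.6] max [-43.6  40.7  11.3]
top rod 311 mean [-103.3   17.1    4.1] min [-128.    -7.3  -18.4] max [-77.4  42.7  12.1]
top flange top edge 45 [-59.7   2.7 -34.3] std [ 3.3 19.6  3.4]
scene red 51 mean [ 70.5   2.8 -14. ] min [ 61.3  -5.  -18.7] max [79.5  8.  -6.3]
scene amber 417 mean [  6.    8.3 -18.4] min [-48.9  -6.  -26.8] max [55.9 16.3 -3.2]
scene flange 106 mean [-59.7  14.5  -8.7] min [-78.8 -19.4 -36.9] max [-41.5  42.2  10.3]
scene rod 302 mean [-102.2   17.2    3.5] min [-127.5   -4.   -16.8] max [-78.6  42.7  10.8]
scene flange top edge 29 [-58.3   2.2 -35.7] std [ 1.4 17.3  1.7]
tcp pump -73.8 1.7
top keeper 45 y -66.1 slope 0.041 xmin -35.5
top arm 18 y -51.2 slope -0.0 xmin -0.0
top flange edge pump y -57.8 x -73.3 39
scene keeper 52 y -64.9 slope 0.009 xmin -39.7
scene arm 32 y -49.3 slope 0.015 xmin -6.9
scene flange edge pump y -56.6 x -72.2 28
```

View pics/h3.png

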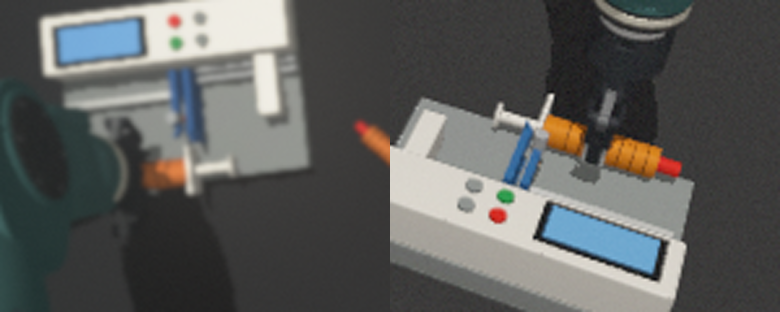

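The flange (top crop (195,165)) is in line with the groove between the blue plates, about 0.7 mm too far to +y. I'll correct that and lower to contact.

Emit:
play_rows:
  steps:
    - [[-0.0007, 0, 0.0015, 0, 0, 0, 255], [0, 0, 0.0005, 0, 0, 0, 255], [0, 0, 0, 0, 0, 0, 255], [0, 0, 0, 0, 0, 0, 255]]

```text
t: 10.6
tcp_pos: [462.7, 239.0, 36.3]
tool_rot: [-3.142, 0.0, 1.669]
wrist_force: [0.1, -0.3, -0.7]
finger_gap: 0.358
gripper_force: 40.1
```

Emit:
play_rows:
  steps:
    - [[0, 0, 0.0008, 0, 0, 0, 255], [0, 0, 0, 0, 0, 0, 255], [0, 0, 0, 0, 0, 0, 255]]

```text
t: 10.85
tcp_pos: [462.7, 239.1, 36.2]
tool_rot: [3.141, 0.0, 1.669]
wrist_force: [-3.5, -2.1, 14.1]
finger_gap: 0.356
gripper_force: 41.5
```

Emit:
play_rows:
  steps:
    - [[0, 0.002, 0, 0, 0, 0, 255], [0, 0.004, 0, 0, 0, 0, 255], [0, 0.004, 0, 0, 0, 0, 255], [0, 0.004, 0, 0, 0, 0, 255], [0, 0.002, 0, 0, 0, 0, 255]]

```text
t: 11.27
tcp_pos: [477.6, 240.7, 36.1]
tool_rot: [-3.14, -0.0, 1.669]
wrist_force: [-12.6, -1.1, 21.5]
finger_gap: 0.361
gripper_force: 42.2
```

The syringe is on the deck at z 36.2, with a little too much down-force. I'll ease up 0.6 mm and carry on sliding.

Emit:
play_rows:
  steps:
    - [[0, 0, -0.0006, 0, 0, 0, 255], [0, 0.003, 0, 0, 0, 0, 255], [0, 0.003, 0, 0, 0, 0, 255], [0, 0.003, 0, 0, 0, 0, 255], [0, 0.001, 0, 0, 0, 0, 255], [0, 0, 0, 0, 0, 0, 255]]

```text
t: 11.77
tcp_pos: [488.7, 241.6, 36.2]
tool_rot: [-3.141, -0.0, 1.669]
wrist_force: [-3.1, 0.4, 7.0]
finger_gap: 0.358
gripper_force: 40.8
```

```bash
python3 m.py h4 | grep -v rod
```

```text
[488.68450355 241.64933617  36.19651203] [-3.14129258e+00 -1.37655330e-04  1.66919374e+00]
top amber 125 mean [-26.7  -0.8 -23.4] min [-46.6 -12.6 -28.3] max [ -6.5  11.5 -17.8]
top flange 207 mean [-65.9  -4.4  -6.3] min [-78.8 -33.4 -37. ] max [-45.2  38.6   9.3]
top flange top edge 37 [-59.1   0.9 -34.5] std [ 3.5 17.4  3.3]
scene red 47 mean [ 70.    4.1 -14.1] min [ 61.   -0.6 -19.3] max [79.2  8.  -6.6]
scene amber 398 mean [  9.4   8.6 -18.3] min [-43.1  -5.8 -27.3] max [55.5 16.1 -3.4]
scene flange 98 mean [-61.4  14.2 -10.9] min [-79.  -27.4 -37.3] max [-41.5  41.8   7.8]
scene flange top edge 28 [-58.4   3.4 -34.7] std [ 2.8 19.4  2.5]
tcp pump -47.6 1.0
top keeper 44 y -66.3 slope 0.044 xmin -35.6
top arm 17 y -51.6 slope 0.01 xmin -0.3
top flange edge pump y -58.7 x -61.3 16
scene keeper 48 y -64.8 slope 0.002 xmin -39.7
scene arm 33 y -49.2 slope 0.027 xmin -4.1
scene flange edge pump y -57.2 x -59.8 15
```

Flange and groove centres agree within 0.3 mm in both views. I'm sliding on to about x = -34.5.

Emit:
play_rows:
  steps:
    - [[0, 0.003, 0, 0, 0, 0, 255], [0, 0.003, 0, 0, 0, 0, 255], [0, 0.003, 0, 0, 0, 0, 255], [0, 0.003, 0, 0, 0, 0, 255], [0, 0.001, 0, 0, 0, 0, 255], [0, 0, 0, 0, 0, 0, 255]]

```text
t: 12.47
tcp_pos: [501.6, 242.9, 36.2]
tool_rot: [-3.141, -0.0, 1.669]
wrist_force: [-3.5, -1.0, 8.5]
finger_gap: 0.359
gripper_force: 40.8
```

Emit:
play_rows:
  steps:
    - [[0, 0, 0, 0, 0, 0, 140], [0, 0, 0, 0, 0, 0, 115], [0, 0, 0, 0, 0, 0, 115], [0, 0, 0, 0, 0, 0, 115], [0, 0, 0, 0, 0, 0, 115]]

```text
t: 12.88
tcp_pos: [501.5, 242.9, 36.0]
tool_rot: [-3.142, 0.0, 1.669]
wrist_force: [-0.1, 0.0, -1.0]
finger_gap: 0.549
gripper_force: 0.0
```

Emit:
play_rows:
  steps:
    - [[0, 0, -0.004, 0, 0, 0, 115], [0, 0, -0.01, 0, 0, 0, 115], [0, 0, -0.02, 0, 0, 0, 115], [0, 0, -0.02, 0, 0, 0, 115], [0, 0, -0.02, 0, 0, 0, 115], [0, 0, -0.01, 0, 0, 0, 115], [-0.014, -0.02, 0, 0, 0, 0, 200], [-0.014, -0.03, 0, 0, 0, 0, 255]]

```text
t: 13.55
tcp_pos: [456.1, 210.3, 120.7]
tool_rot: [3.139, -0.0, 1.67]
wrist_force: [-0.3, -1.3, 0.2]
finger_gap: 0.278
gripper_force: 0.0
```

```bash
cat > s.py <<'E'
from h import *
import sys
s=r.get_state(); tp=np.array(s["tcp_pos"]); 
ux=np.array([.995,.0997]);uy=np.array([-.0997,.995]);O=np.array([536.1,245.4])
print("tcp pump",((tp[:2]-O)@ux).round(1),((tp[:2]-O)@uy).round(1),tp[2].round(1),s["tool_rot"].round(3),s["wrist_force"].round(1),s["finger_gap"])
im=[]
for n in("top","scene"):
    c=cam(n);P=pts(c);q=P[...,:2]-O;a=q@ux;b=q@uy;z=P[...,2]
    am=(mask(c,(8,130,60),(24,255,255))>0)&(a>-90)&(a<30)&(abs(b)<70)&(z>34)&(z<66)
    red=((mask(c,(0,150,70),(6,255,255))|mask(c,(172,150,70),(180,255,255)))>0)&(abs(b-70)<30)&(abs(a)<80)&(z<66)
    if am.sum()>10:
        t=am&(z>56); x0,y0=a[t],b[t]; f=np.polyfit(y0,x0,1); print(n,"barrel top line x at y=0 %.1f slope %.3f n %d"%(f[1],f[0],t.sum()),"y range",np.percentile(b[am],[2,98]).round(1),"x range",np.percentile(a[am],[2,98]).round(1))
    if red.any(): print(n,"red",a[red].mean().round(1),b[red].mean().round(1),z[red].mean().round(1),"bmax",b[red].max().round(1))
    u0,v0=(150,140) if n=="top" else (340,190)
    im.append(cv2.resize(c["color"][v0:v0+120,u0:u0+150],(390,312),interpolation=cv2.INTER_CUBIC))
if len(sys.argv)>1: cv2.imwrite(f"pics/{sys.argv[1]}.png",np.hstack(im)[...,::-1])
E
python3 s.py p1
```

```text
tcp pump -83.1 -26.9 120.7 [ 3.139 -0.     1.67 ] [-0.3 -1.3  0.2] 0.27759822828677777
top barrel top line x at y=0 -32.6 slope 0.117 n 93 y range [-46.4  -5.2] x range [-48.2 -21.9]
scene barrel top line x at y=0 -30.3 slope 0.001 n 280 y range [-43.3  57.8] x range [-40.5 -17.6]
scene red -30.8 71.3 50.0 bmax 80.9
```

View pics/p1.png

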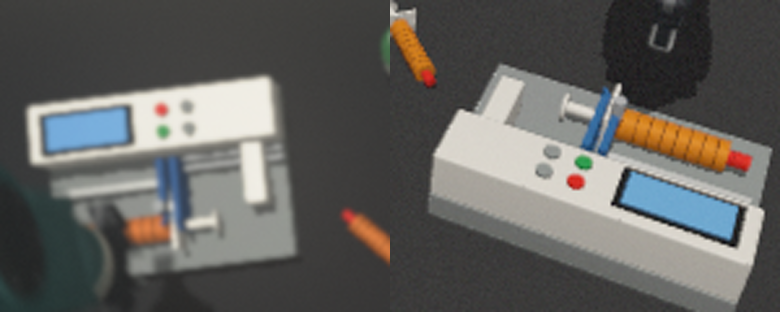

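The syringe lies parallel on the deck (scene crop (680,140)) with its flange in the groove behind the slotted plate (605,110). I'm going down in front of the barrel with the fingers shut.

Emit:
play_rows:
  steps:
    - [[0, 0, 0.014, 0, 0, 0, 255], [0, 0, 0.02, 0, 0, 0, 255], [0, 0, 0.02, 0, 0, 0, 255], [0, 0, 0.018, 0, 0, 0, 255], [0, 0, 0.01, 0, 0, 0, 255], [0, 0, 0, 0, 0, 0, 255], [0, 0, 0, 0, 0, 0, 255]]

```text
t: 14.23
tcp_pos: [454.5, 210.2, 38.2]
tool_rot: [-3.141, 0.0, 1.669]
wrist_force: [0.3, 0.3, -0.8]
finger_gap: 0.003
gripper_force: 0.0
```

Emit:
play_rows:
  steps:
    - [[0, 0.005, 0, 0, 0, 0, 255], [0, 0.004, 0, 0, 0, 0, 255], [0, 0.003, 0, 0, 0, 0, 255], [0, 0.002, 0, 0, 0, 0, 255], [0, 0, 0, 0, 0, 0, 255]]

```text
t: 14.65
tcp_pos: [469.2, 211.6, 38.4]
tool_rot: [3.141, -0.0, 1.669]
wrist_force: [-0.7, -0.4, 0.1]
finger_gap: -0.003
gripper_force: 0.0
```

Emit:
play_rows:
  steps:
    - [[0, 0.003, 0, 0, 0, 0, 255], [0, 0.003, 0, 0, 0, 0, 255], [0, 0.002, 0, 0, 0, 0, 255], [0, 0.002, 0, 0, 0, 0, 255], [0, 0, 0, 0, 0, 0, 255]]

```text
t: 15.07
tcp_pos: [478.7, 212.5, 38.1]
tool_rot: [-3.142, -0.0, 1.669]
wrist_force: [-0.3, 0.3, -0.5]
finger_gap: 0.0
gripper_force: 0.1
```

Emit:
play_rows:
  steps:
    - [[0, 0.002, 0, 0, 0, 0, 255], [0, 0.002, 0, 0, 0, 0, 255], [0, 0.002, 0, 0, 0, 0, 255], [0, 0, 0, 0, 0, 0, 255]]

```text
t: 15.4
tcp_pos: [484.1, 213.2, 37.9]
tool_rot: [-3.141, -0.0, 1.669]
wrist_force: [-3.6, 0.4, 2.2]
finger_gap: 0.001
gripper_force: 1.8
```

```bash
python3 s.py
```

```text
tcp pump -55.0 -26.9 37.9 [-3.141 -0.     1.669] [-3.6  0.4  2.2] 0.0005941044476022646
scene barrel top line x at y=0 -22.0 slope -0.003 n 286 y range [-43.1  58.1] x range [-33.   -9.3]
scene red -22.6 71.1 50.5 bmax 81.1
```

Emit:
play_rows:
  steps:
    - [[0, 0.002, 0, 0, 0, 0, 255], [0, 0.002, 0, 0, 0, 0, 255], [0, 0.002, 0, 0, 0, 0, 255]]

```text
t: 15.75
tcp_pos: [489.1, 213.7, 37.9]
tool_rot: [-3.139, -0.0, 1.67]
wrist_force: [-8.8, 2.8, 4.4]
finger_gap: -0.001
gripper_force: 4.7
```

Emit:
play_rows:
  steps:
    - [[0, 0.002, 0, 0, 0, 0, 255], [0, 0.002, 0, 0, 0, 0, 255], [0, 0.002, 0, 0, 0, 0, 255]]

```text
t: 16.0
tcp_pos: [495.3, 214.4, 37.9]
tool_rot: [-3.14, -0.001, 1.67]
wrist_force: [-6.7, 2.3, 3.3]
finger_gap: -0.003
gripper_force: 3.8
```

```bash
python3 s.py
```

```text
tcp pump -43.7 -26.8 37.9 [-3.14e+00 -1.00e-03  1.67e+00] [-6.7  2.3  3.3] -0.0029666769847744626
scene barrel top line x at y=0 -10.2 slope 0.005 n 288 y range [-43.7  57.9] x range [-21.    2.2]
scene red -10.4 71.6 49.9 bmax 81.2
```

Emit:
play_rows:
  steps:
    - [[0, 0.002, 0, 0, 0, 0, 255], [0, 0.002, 0, 0, 0, 0, 255], [0, 0.002, 0, 0, 0, 0, 255], [0, 0.001, 0, 0, 0, 0, 255]]

```text
t: 16.43
tcp_pos: [503.2, 215.1, 38.0]
tool_rot: [-3.141, -0.0, 1.669]
wrist_force: [-2.7, 1.7, 1.1]
finger_gap: -0.001
gripper_force: 1.6
```

Emit:
play_rows:
  steps:
    - [[0, 0.001, 0, 0, 0, 0, 255], [0, 0.001, 0, 0, 0, 0, 255], [0, 0.001, 0, 0, 0, 0, 255]]

```text
t: 16.68
tcp_pos: [506.4, 215.2, 38.1]
tool_rot: [3.141, 0.0, 1.669]
wrist_force: [-1.5, 2.6, -0.5]
finger_gap: 0.001
gripper_force: 0.8
```

```bash
python3 s.py p2
```

```text
tcp pump -32.5 -27.1 38.1 [3.141 0.    1.669] [-1.5  2.6 -0.5] 0.0010385151102053518
scene barrel top line x at y=0 0.4 slope -0.009 n 295 y range [-43.2  58.3] x range [-11.2  12.1]
scene red -0.3 71.3 50.5 bmax 81.4
```

View pics/p2.png

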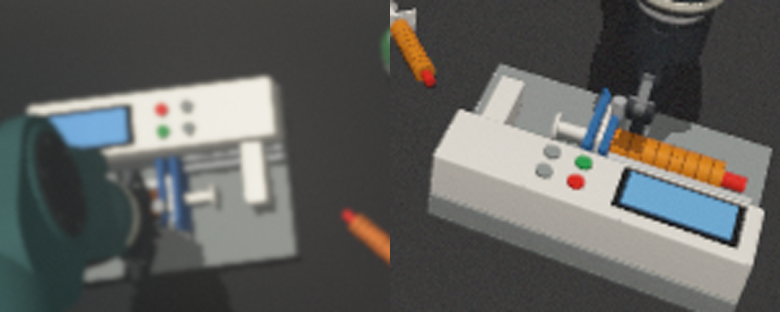

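The barrel is past the roller (scene crop (635,110)), still about 3 mm short and slightly skewed. I'll creep in 1 mm at a time and watch the force.

Emit:
play_rows:
  steps:
    - [[0, 0.001, 0, 0, 0, 0, 255], [0, 0.001, 0, 0, 0, 0, 255], [0, 0, 0, 0, 0, 0, 255]]

```text
t: 17.03
tcp_pos: [508.6, 215.4, 38.2]
tool_rot: [3.141, 0.0, 1.669]
wrist_force: [-0.1, 0.0, -0.0]
finger_gap: -0.002
gripper_force: 0.3
```

Emit:
play_rows:
  steps:
    - [[0, 0.001, 0, 0, 0, 0, 255], [0, 0, 0, 0, 0, 0, 255]]

```text
t: 17.2
tcp_pos: [509.4, 215.5, 38.1]
tool_rot: [3.141, 0.0, 1.669]
wrist_force: [-1.4, 0.0, -0.1]
finger_gap: 0.001
gripper_force: 0.4
```

```bash
python3 s.py
```

```text
tcp pump -29.6 -27.1 38.1 [3.141 0.    1.669] [-1.4  0.  -0.1] 0.0008052100880505293
scene barrel top line x at y=0 3.1 slope -0.011 n 301 y range [-43.3  58.6] x range [-8.3 14.3]
scene red 1.8 71.5 50.3 bmax 81.3
```

Emit:
play_rows:
  steps:
    - [[0, 0.001, 0, 0, 0, 0, 255], [0, 0, 0, 0, 0, 0, 255]]

```text
t: 17.47
tcp_pos: [509.7, 215.5, 38.0]
tool_rot: [-3.141, 0.0, 1.669]
wrist_force: [-4.5, -0.5, 2.9]
finger_gap: -0.003
gripper_force: 2.4
```

Emit:
play_rows:
  steps:
    - [[0, 0.0005, 0, 0, 0, 0, 255], [0, 0, 0, 0, 0, 0, 255]]

```text
t: 17.63
tcp_pos: [509.8, 215.6, 37.9]
tool_rot: [-3.14, 0.0, 1.669]
wrist_force: [-7.3, -0.3, 4.1]
finger_gap: -0.0
gripper_force: 3.8
```

Contact with the backrest at about 7 N. I'll check for skew.

```bash
for i in 1 2 3; do python3 s.py|grep scene; done
```

```text
scene barrel top line x at y=0 3.1 slope -0.007 n 294 y range [-43.3  58.4] x range [-8.  14.5]
scene red 2.1 71.5 50.6 bmax 81.5
scene barrel top line x at y=0 3.1 slope -0.008 n 307 y range [-43.4  58.6] x range [-8.4 14.7]
scene red 2.0 71.6 50.5 bmax 81.3
scene barrel top line x at y=0 3.3 slope -0.000 n 296 y range [-43.3  58.5] x range [-8.1 14.5]
scene red 2.0 71.3 50.4 bmax 81.2
```

The nozzle end lags by about 0.7 mm. I'll back off, move along to y of about +30 and nudge it gently.

Emit:
play_rows:
  steps:
    - [[0, -0.005, 0, 0, 0, 0, 255], [0, -0.01, 0, 0, 0, 0, 255], [0.02, 0, 0, 0, 0, 0, 255], [0.02, 0, 0, 0, 0, 0, 255], [0.018, 0, 0, 0, 0, 0, 255], [0, 0.006, 0, 0, 0, 0, 255], [0, 0.004, 0, 0, 0, 0, 255], [0, 0.001, 0, 0, 0, 0, 255]]

```text
t: 18.6
tcp_pos: [501.5, 272.7, 38.1]
tool_rot: [3.141, 0.0, 1.669]
wrist_force: [-0.6, -1.2, -0.5]
finger_gap: -0.006
gripper_force: 0.0
```

```bash
for i in 1 2 3; do python3 s.py|egrep "scene|tcp"; done
```

```text
tcp pump -31.7 30.6 38.1 [3.141 0.    1.669] [-0.6 -1.2 -0.5] -0.0064095479085347126
scene barrel top line x at y=0 3.3 slope -0.017 n 297 y range [-43.4  58.6] x range [-8.6 15.1]
scene red 1.9 71.7 50.4 bmax 81.2
tcp pump -32.0 30.3 38.0 [3.142 0.    1.669] [ 0.6 -0.4 -0.2] 0.002216051985697507
scene barrel top line x at y=0 2.7 slope -0.007 n 290 y range [-43.3  58.4] x range [-8.3 14.7]
scene red 1.9 71.5 50.4 bmax 81.5
tcp pump -32.3 30.3 38.0 [-3.141  0.     1.668] [-0.5  0.3 -0.3] 0.00024184169526006473
scene barrel top line x at y=0 3.4 slope -0.014 n 301 y range [-43.4  58.4] x range [-7.9 14.4]
scene red 1.6 71.4 49.9 bmax 81.5
```

Emit:
play_rows:
  steps:
    - [[0, 0.001, 0, 0, 0, 0, 255], [0, 0.001, 0, 0, 0, 0, 255], [0, 0, 0, 0, 0, 0, 255]]

```text
t: 19.15
tcp_pos: [503.1, 273.1, 38.0]
tool_rot: [-3.141, 0.0, 1.669]
wrist_force: [-0.4, 0.3, -0.6]
finger_gap: -0.001
gripper_force: 0.3
```

Emit:
play_rows:
  steps:
    - [[0, 0.0007, 0, 0, 0, 0, 255], [0, 0, 0, 0, 0, 0, 255]]

```text
t: 19.32
tcp_pos: [503.4, 273.2, 38.0]
tool_rot: [-3.141, 0.0, 1.669]
wrist_force: [-2.1, -0.2, 1.3]
finger_gap: 0.001
gripper_force: 1.4
```

Emit:
play_rows:
  steps:
    - [[0, 0.0005, 0, 0, 0, 0, 255], [0, 0, 0, 0, 0, 0, 255]]

```text
t: 19.48
tcp_pos: [503.8, 273.3, 38.0]
tool_rot: [-3.141, -0.0, 1.669]
wrist_force: [-4.2, 0.0, 2.0]
finger_gap: -0.002
gripper_force: 2.2
```

Emit:
play_rows:
  steps:
    - [[0, 0.0005, 0, 0, 0, 0, 255], [0, 0, 0, 0, 0, 0, 255]]

```text
t: 19.65
tcp_pos: [504.1, 273.4, 37.9]
tool_rot: [-3.14, -0.0, 1.669]
wrist_force: [-5.4, 0.6, 2.3]
finger_gap: 0.001
gripper_force: 3.1
```

Emit:
play_rows:
  steps:
    - [[0, 0.0005, 0, 0, 0, 0, 255], [0, 0, 0, 0, 0, 0, 255]]

```text
t: 19.82
tcp_pos: [504.2, 273.4, 37.9]
tool_rot: [-3.14, -0.0, 1.67]
wrist_force: [-8.5, -0.9, 3.9]
finger_gap: -0.001
gripper_force: 4.3
```

```bash
for i in 1 2 3; do python3 s.py|egrep "scene|tcp"; done
```

```text
tcp pump -28.9 31.1 37.9 [-3.14 -0.    1.67] [-8.5 -0.9  3.9] -0.0005331572873566186
scene barrel top line x at y=0 3.7 slope -0.011 n 303 y range [-43.3  58.5] x range [-8.2 14.8]
scene red 3.8 71.8 50.7 bmax 81.2
tcp pump -28.9 31.1 37.9 [-3.14 -0.    1.67] [-8.2  0.3  3.5] -0.0033402292212649145
scene barrel top line x at y=0 3.7 slope 0.000 n 305 y range [-43.4  58.5] x range [-7.5 15.3]
scene red 3.7 71.6 50.7 bmax 81.3
tcp pump -28.9 31.1 37.9 [-3.14 -0.    1.67] [-7.9  0.3  4.3] 0.001269788173875368
scene barrel top line x at y=0 3.9 slope -0.012 n 305 y range [-43.3  58.4] x range [-8.1 14.9]
scene red 3.8 71.8 50.7 bmax 81.3
```

The nozzle end is now against the backrest. One last firm-but-gentle push beside the plate to be sure both ends are home.

Emit:
play_rows:
  steps:
    - [[0, -0.005, 0, 0, 0, 0, 255], [0, -0.006, 0, 0, 0, 0, 255], [-0.02, 0, 0, 0, 0, 0, 255], [-0.02, 0, 0, 0, 0, 0, 255], [-0.016, 0, 0, 0, 0, 0, 255], [0, 0.005, 0, 0, 0, 0, 255], [0, 0.003, 0, 0, 0, 0, 255], [0, 0, 0, 0, 0, 0, 255]]

```text
t: 20.78
tcp_pos: [508.6, 217.8, 38.3]
tool_rot: [3.14, -0.0, 1.669]
wrist_force: [-0.7, -0.3, -0.4]
finger_gap: -0.004
gripper_force: 0.0
```

Emit:
play_rows:
  steps:
    - [[0, 0.001, 0, 0, 0, 0, 255], [0, 0.001, 0, 0, 0, 0, 255], [0, 0, 0, 0, 0, 0, 255]]

```text
t: 21.03
tcp_pos: [509.3, 218.1, 37.9]
tool_rot: [-3.141, -0.0, 1.67]
wrist_force: [-1.9, -0.1, 1.2]
finger_gap: -0.003
gripper_force: 0.7
```

Emit:
play_rows:
  steps:
    - [[0, 0.0005, 0, 0, 0, 0, 255], [0, 0, 0, 0, 0, 0, 255]]

```text
t: 21.2
tcp_pos: [509.6, 218.0, 37.9]
tool_rot: [-3.141, -0.0, 1.67]
wrist_force: [-3.9, 3.5, 1.3]
finger_gap: 0.001
gripper_force: 2.2
```

```bash
python3 s.py|egrep "scene|tcp"
```

```text
tcp pump -29.1 -24.6 37.9 [-3.141 -0.     1.67 ] [-3.9  3.5  1.3] 0.001172789591582309
scene barrel top line x at y=0 3.8 slope -0.002 n 307 y range [-43.3  58.4] x range [-7.8 15.1]
scene red 3.3 71.8 50.8 bmax 81.3
```

Emit:
play_rows:
  steps:
    - [[0, 0.0007, 0, 0, 0, 0, 255], [0, 0, 0, 0, 0, 0, 255]]

```text
t: 21.47
tcp_pos: [509.7, 218.0, 37.8]
tool_rot: [-3.14, -0.001, 1.67]
wrist_force: [-8.0, 2.6, 3.5]
finger_gap: -0.0
gripper_force: 4.0
```

Emit:
play_rows:
  steps:
    - [[0, 0.0007, 0, 0, 0, 0, 255], [0, 0, 0, 0, 0, 0, 255]]

```text
t: 21.63
tcp_pos: [509.8, 218.0, 37.8]
tool_rot: [-3.138, -0.001, 1.67]
wrist_force: [-10.7, 2.5, 6.0]
finger_gap: -0.003
gripper_force: 5.6
```

```bash
for i in 1 2; do python3 s.py|egrep "scene|tcp"; done
```

```text
tcp pump -28.9 -24.6 37.8 [-3.138e+00 -1.000e-03  1.670e+00] [-10.7   2.5   6. ] -0.0030483229258299067
scene barrel top line x at y=0 3.4 slope -0.002 n 291 y range [-43.5  58.5] x range [-7.1 15. ]
scene red 3.2 71.8 50.5 bmax 81.5
tcp pump -28.9 -24.6 37.8 [-3.139e+00 -1.000e-03  1.670e+00] [-10.8   2.1   5.1] -0.0017195688229126455
scene barrel top line x at y=0 3.7 slope 0.007 n 302 y range [-43.1  58.5] x range [-7.6 14.8]
scene red 3.2 71.5 50.6 bmax 81.3
```

Contact is at TCP x = -28.9 at both y = -25 and y = +31, so the barrel is flat on the backrest. I'm retreating to check.

Emit:
play_rows:
  steps:
    - [[0, -0.003, 0, 0, 0, 0, 255], [0, -0.01, 0, 0, 0, 0, 255], [0, -0.02, 0, 0, 0, 0, 255], [0, -0.02, -0.01, 0, 0, 0, 255], [0, -0.02, -0.03, 0, 0, 0, 255], [0, -0.02, -0.03, 0, 0, 0, 255], [0, -0.02, -0.03, 0, 0, 0, 255], [0, 0, 0, 0, 0, 0, 255]]

```text
t: 22.5
tcp_pos: [397.6, 206.8, 142.6]
tool_rot: [3.136, -0.001, 1.67]
wrist_force: [2.0, 0.1, 0.7]
finger_gap: -0.001
gripper_force: 0.0
```

```bash
for i in 1 2 3; do python3 s.py p3|egrep "scene|top|tcp"; done
```

```text
tcp pump -141.7 -24.6 142.6 [ 3.136e+00 -1.000e-03  1.670e+00] [2.  0.1 0.7] -0.0012753751302402641
top barrel top line x at y=0 -0.6 slope -0.022 n 230 y range [-33.5  57.2] x range [-14.1  11.4]
top red -0.4 70.1 53.5 bmax 78.2
scene barrel top line x at y=0 3.9 slope -0.001 n 299 y range [-43.5  58.4] x range [-7.5 14.5]
scene red 2.7 71.7 50.3 bmax 81.4
tcp pump -140.1 -24.8 139.1 [ 3.138 -0.     1.67 ] [ 0.1 -0.5 -0.5] 0.0008435538982078377
top barrel top line x at y=0 -0.8 slope -0.020 n 229 y range [-32.9  56.7] x range [-14.3  11.4]
top red -0.4 70.0 53.7 bmax 77.1
scene barrel top line x at y=0 3.9 slope -0.005 n 300 y range [-43.2  58.5] x range [-8.  15.1]
scene red 2.9 71.6 50.5 bmax 81.3
tcp pump -140.1 -25.0 137.5 [3.142 0.    1.669] [-0.2  0.2 -0.1] -0.001145008147435877
top barrel top line x at y=0 -0.7 slope -0.012 n 229 y range [-32.7  58.6] x range [-14.1  11.2]
top red -0.3 70.2 53.4 bmax 76.6
scene barrel top line x at y=0 3.7 slope -0.011 n 299 y range [-43.3  58.5] x range [-7.5 14.9]
scene red 3.3 71.5 50.7 bmax 81.3
```

View pics/p3.png

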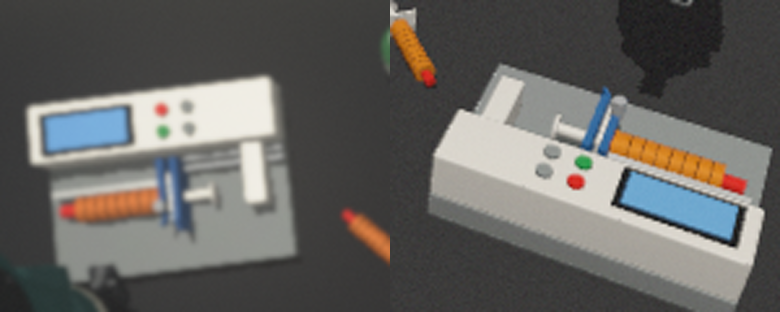

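The syringe is home along the backrest, with the flange behind the blue plate and the bystanders untouched. The nozzle still reads about 0.7 mm off the wall, so I'll give it one gentle centred nudge to lay it fully flat.

Emit:
play_rows:
  steps:
    - [[0.03, 0.02, 0.02, 0, 0, 0, 255], [0, 0.02, 0.025, 0, 0, 0, 255], [0, 0.02, 0.03, 0, 0, 0, 255], [0, 0.02, 0.024, 0, 0, 0, 255], [0, 0.015, 0, 0, 0, 0, 255], [0, 0.008, 0, 0, 0, 0, 255], [0, 0.004, 0, 0, 0, 0, 255], [0, 0, 0, 0, 0, 0, 255]]

```text
t: 23.47
tcp_pos: [503.3, 247.0, 39.1]
tool_rot: [3.141, -0.0, 1.669]
wrist_force: [-0.8, -0.5, 0.3]
finger_gap: -0.002
gripper_force: 0.0
```

```bash
python3 s.py|egrep "scene|tcp"
```

```text
tcp pump -32.5 4.9 39.1 [ 3.141 -0.     1.669] [-0.8 -0.5  0.3] -0.002016985386510567
scene barrel top line x at y=0 3.9 slope 0.006 n 310 y range [-43.3  58.4] x range [-7.4 15.2]
scene red 3.1 71.6 50.7 bmax 81.4
```

Emit:
play_rows:
  steps:
    - [[0.01, 0.001, 0, 0, 0, 0, 255], [0, 0.001, 0, 0, 0, 0, 255], [0, 0.001, 0, 0, 0, 0, 255], [0, 0.0005, 0, 0, 0, 0, 255], [0, 0, 0, 0, 0, 0, 255]]

```text
t: 23.98
tcp_pos: [505.2, 257.4, 39.2]
tool_rot: [3.141, 0.0, 1.669]
wrist_force: [-0.2, 0.3, -0.5]
finger_gap: 0.002
gripper_force: 0.0
```

Emit:
play_rows:
  steps:
    - [[0, 0.0005, 0, 0, 0, 0, 255], [0, 0, 0, 0, 0, 0, 255]]

```text
t: 24.15
tcp_pos: [505.5, 257.3, 39.1]
tool_rot: [-3.141, -0.0, 1.669]
wrist_force: [-1.5, 0.4, 0.8]
finger_gap: 0.003
gripper_force: 0.6
```

Emit:
play_rows:
  steps:
    - [[0, 0.0005, 0, 0, 0, 0, 255], [0, 0, 0, 0, 0, 0, 255]]

```text
t: 24.32
tcp_pos: [505.7, 257.3, 39.0]
tool_rot: [-3.141, -0.0, 1.669]
wrist_force: [-4.2, 0.1, 2.8]
finger_gap: 0.001
gripper_force: 2.2
```

Emit:
play_rows:
  steps:
    - [[0, 0.0007, 0, 0, 0, 0, 255], [0, 0, 0, 0, 0, 0, 255]]

```text
t: 24.48
tcp_pos: [505.9, 257.4, 39.0]
tool_rot: [-3.14, -0.0, 1.669]
wrist_force: [-6.8, -0.1, 5.4]
finger_gap: 0.005
gripper_force: 4.0
```

Emit:
play_rows:
  steps:
    - [[0, 0.0005, 0, 0, 0, 0, 255], [0, 0, 0, 0, 0, 0, 255]]

```text
t: 24.65
tcp_pos: [506.0, 257.4, 38.9]
tool_rot: [-3.139, -0.0, 1.67]
wrist_force: [-9.8, 0.1, 6.1]
finger_gap: 0.0
gripper_force: 5.3
```

Emit:
play_rows:
  steps:
    - [[0, -0.003, 0, 0, 0, 0, 255], [0, -0.01, 0, 0, 0, 0, 255], [0, -0.02, 0, 0, 0, 0, 255], [0, -0.02, -0.01, 0, 0, 0, 255], [0, -0.02, -0.03, 0, 0, 0, 255], [0, -0.02, -0.03, 0, 0, 0, 255], [0, -0.02, -0.03, 0, 0, 0, 255], [0, 0, 0, 0, 0, 0, 255]]

```text
t: 25.32
tcp_pos: [393.3, 246.7, 143.7]
tool_rot: [3.137, -0.002, 1.67]
wrist_force: [0.5, 0.6, 2.3]
finger_gap: 0.001
gripper_force: 0.0
```

```bash
for i in 1 2 3; do python3 s.py|egrep "scene|tcp|top"; done
```

```text
tcp pump -142.0 15.5 143.7 [ 3.137e+00 -2.000e-03  1.670e+00] [0.5 0.6 2.3] 0.0010079794509347724
top barrel top line x at y=0 -0.6 slope -0.024 n 221 y range [-32.8  57.8] x range [-14.2  11.3]
top red -0.6 70.5 53.5 bmax 77.0
scene barrel top line x at y=0 3.9 slope -0.009 n 293 y range [-43.2  58.5] x range [-7.5 14.7]
scene red 3.0 71.5 50.5 bmax 81.4
tcp pump -140.4 15.3 140.1 [ 3.139e+00 -1.000e-03  1.670e+00] [ 0.8 -0.  -1.2] -0.0007188602494267616
top barrel top line x at y=0 -0.7 slope -0.021 n 227 y range [-32.6  56.8] x range [-14.2  11.2]
top red -0.3 70.2 53.2 bmax 79.2
scene barrel top line x at y=0 3.7 slope -0.000 n 295 y range [-43.4  58.5] x range [-7.1 14.9]
scene red 3.4 71.5 50.5 bmax 81.2
tcp pump -140.4 15.0 138.5 [-3.141  0.     1.669] [0.4 0.1 0.1] 0.002380164972968145
top barrel top line x at y=0 -0.8 slope -0.026 n 230 y range [-33.   57.2] x range [-14.3  11.2]
top red -0.3 70.4 52.7 bmax 76.5
scene barrel top line x at y=0 3.9 slope -0.000 n 300 y range [-43.3  58.4] x range [-7.5 14.5]
scene red 2.7 71.7 50.0 bmax 81.4
```

Red-cap and barrel readings are unchanged after the nudge, so the barrel is seated on the backrest and the rest is measurement noise. I'm handing in.

```bash
python3 -c "
from workcell import r
print(r.job_done())"
```

```text
the job is handed in; nothing more can be done
None
```

The amber syringe is home in the pump, with its flange behind the blue slotted plate and the barrel along the backrest, pressed on it with about 11 N at most; the bystanders were not touched, and the job was handed in at about 26 s (no verdict came back).

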